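# Square up a two-tier case in the corner jig

### The job

Square up the two-tier wooden chest in the corner of the squaring jig: first lay the deep case flat in the corner so that it is flush against both fences, then stack the shallow case squarely on top of it. Finish by pressing the shallow case firmly into the corner, in contact with both fences at once, and stay there: the program ends with the gripper still holding the shallow case and pushing it against both fences. Leave the two wood offcuts on the dark board (the short dowel and the small flat block) where they lie.

Things in the scene. Friction and masses are not known exactly. Their poses are not given: they have to be found in the camera images.
- deep_case_center (a point): Centre (half-way up) of the deep case: a closed, loose rectangular light-wood box, 150 mm long (its x) x 60 mm wide (its y) x 60 mm high (z up), flat top, smooth sides, about 0.3 kg. Starts flat on the fixed dark board (12 mm thick).
- shallow_case_center (a point): Centre (half-way up) of the shallow case: the same closed light-wood box and footprint, 150 mm (its x) x 60 mm (its y), but only 40 mm high (z up), about 0.22 kg. Starts flat on the dark board. Either case may be turned end for end.
- corner (a point): Inner corner of the fixed squaring jig, on the top of its 240 x 160 mm plywood base (18 mm above the bench). x runs from the end fence along the side fence into the free space; y points into the side fence, so the free space is at -y; z up. A case in the corner lies with its length along x, its centre at x +75, y -30 mm from here. Both fences are rigid, 80 mm above the base.
- end_fence: The end fence, a rigid fixed upright wooden block: its face is the plane x = 0 of the corner's frame, from y = -60 to -2 mm, 22 mm thick, 80 mm high (taking the short end of a case). Origin and axes as point corner.
- side_fence: The side fence, two rigid fixed upright wooden posts with faces in the plane y = 0 of the corner frame (for the long side of a case): at x = 2 to 30 mm and x = 120 to 148 mm, 20 mm thick, 80 mm high. The 90 mm gap between them is open down to the base, room for a finger beside the middle of a case. Origin and axes as point corner.
- shallow_case: The shallow case, the same body as point shallow_case_center; this origin is the centre of its underside.
- dowel: Bystander: upright wooden dowel piece, 24 mm across, 50 mm high, on the dark board behind the cases; origin under its centre.
- wedge: Bystander: small wooden block 30 x 50 x 15 mm on the dark board, on the robot's side of the cases; origin under its centre.
Things that resemble listed ones, but are neither listed nor needed, are in the scene too. What is shaped like the shallow_case but blue or red is not meant.

How it is judged:
By the outcome, as a careful person would: the job done as asked, in the order asked, and still so for the second after the job is handed in, while the arm keeps its last pose, push and grip.
It also fails if it takes over 72 s, if anything falls off the work surface, if the arm or the gripper's body presses on something with over 40 N, if the wrist force passes 120 N, or if a joint passes its speed limit or range.

### The arm

A 7-joint arm with a two-finger parallel gripper is mounted at the origin on the work surface. World frame = base frame: x ahead of the robot, y to its left, z up, the work surface at z = 0. Lengths are in mm, angles in rad, forces in N, time in s.
With the tool pointing down it reaches from about 400 to 850 mm from the base axis. Payload 4.5 kg.
Tool frame: the origin (TCP) lies on the mounting face of the last link; the fingertips stand 173 mm ahead of it and the grasp point (between the pads) lies 155 mm ahead of it (arm.grasp_offset is the distance from the TCP to the grasp point, in mm); z points along the fingers, x is the direction in which the jaws open and shut, and the axes are right-handed (so a half turn about z gives the same grasp; the last joint's range is limited). The gripper opens to 85 mm and grips with 20 to 120 N. Pads are 22 mm wide; open, the fingers measure 114 mm over their backs; the gripper's body (76 mm by 85 mm) begins 54 mm behind the grasp point. The pads swing forward as they close: fully open they stand 13 mm farther back than shut.
Start: joints at [-1.288, 0.689, -0.195, 1.565, 0.157, 0.902, -0.215], TCP at [153.878, 605.772, 404.717] pointing down, gripper open.
Joint ranges: [-3.01, 3.01], [-0.46, 2.08], [-1.47, 1.51], [0.13, 2.56], [-1, 4.14], [0.04, 2.09], [-2.66, 2.66]. Speed limits (rad/s): [2.57, 2.57, 3.14, 3.14, 3.14, 3.14, 3.14].

### API

Orientations are given as a 3x3 rotation matrix whose columns are the frame's x, y, z axes.
In Python, from workcell import arm gives the robot as it stands. Calls block until the motion is done:
- arm.movep(position, orientation): joint-space move of the TCP to a pose.
- arm.servo_line(position, ori=None, vel=150, stop_force=None): straight line of the TCP; ori=None keeps the orientation; vel is the mean speed in mm/s. With stop_force (N) it stops when the force on the tool has changed by that much, and returns True; else False.
- arm.move_j(angles): joint-space move.
- arm.gripper_to(opening, strength=None): opening from 0.0 (shut) to 1.0 (fully open); strength is the grip in N (None keeps the last); returns when the fingers have stopped.
- arm.hold(seconds).
- arm.inverse_kinematics(position, orientation): joint angles nearest the present ones, or None.
- arm.capture(name): name is "side" or "top"; returns (picture, depth): 420x560x3 uint8, blue, green, red; 420x560 float32, mm along the optical axis (not along the pixel's ray), 0 where there is no reading.
- arm.calibration(name): a dict with "mtx" (3x3 intrinsics, pixels), "k1" (the pictures are not rectified: a ray, as slopes to the right and down, at radius r is drawn at 1 + k1 r^2 times it, then the intrinsics apply), "view" (4x4, takes a point from world to camera coordinates). Camera axes: x right, y down, z forward; pixel columns grow to the right and rows downward; lengths in mm; the calibration is good to about 2 mm. A picture is of the moment at which its call begins. calibration takes no time and is no camera call.
A pose or a line that the arm cannot do raises arm.Unreachable and nothing moves.
- arm.finish_job(): hands the job in, once; it reports no verdict.
Readings, each from a call of its own:
- arm.read_time(): time.
- arm.read_joint_positions(): joint angles.
- arm.read_dq(): joint speeds.
- arm.read_joint_efforts(): joint torques, N m.
- arm.read_tcp_pos(): TCP position.
- arm.read_tcp_rot(): TCP orientation.
- arm.read_ft_force(): force on the tool from outside, world axes, zero at the start.
- arm.read_wrist_torque(): the same for the moment, N m.
- arm.read_finger_gap(): opening from 0.0 (shut) to 1.0 (fully open).
Only numpy, scipy, OpenCV 4.12 (cv2) and the standard library are available. Lean on these libraries where they do the work, as an engineer would, in place of code of your own. Each camera call takes 0.05 s, during which the arm holds its last target.

## Working session

There is one attempt and no reset: what is moved stays moved. The work goes in short steps, each a Python script; the robot and the scene stay as the last script left them, time stands still between calls to the robot, and variables do not carry over. Pictures are saved under pics/ and viewed, and the job is handed in when it is done.

```bash
ls; mkdir -p pics
python3 - <<'E'
from workcell import arm
import cv2,numpy as np
for n in("side","top"):
    p,d=arm.capture(n); cv2.imwrite(f"pics/{n}0.png",p); np.savez(f"{n}0.npz",p=p,d=d)
    c=arm.calibration(n); print(n,c, (d==0).mean())
print(arm.read_time(),arm.grasp_offset,arm.read_tcp_rot())
E
```

```text
pics
side {'mtx': array([[427.82909531,   0.        , 285.49795311],
       [  0.        , 427.82909531, 211.0657964 ],
       [  0.        ,   0.        ,   1.        ]]), 'k1': -0.1381641587949929, 'view': array([[ 9.57758231e-01, -2.87450043e-01,  8.46425672e-03,
        -5.62019530e+02],
       [-1.48912000e-01, -5.20911674e-01, -8.40521412e-01,
         9.13353661e+01],
       [ 2.46017046e-01,  8.03755871e-01, -5.41712204e-01,
         1.02257768e+03],
       [ 0.00000000e+00,  0.00000000e+00,  0.00000000e+00,
         1.00000000e+00]])} 0.003792517006802721
top {'mtx': array([[456.03742039,   0.        , 277.26048629],
       [  0.        , 456.03742039, 207.95911807],
       [  0.        ,   0.        ,   1.        ]]), 'k1': -0.028552173280197147, 'view': array([[ 2.49099979e-02, -9.99365713e-01, -2.54492506e-02,
        -8.88045163e+01],
       [-9.90077324e-01, -2.11407139e-02, -1.38924306e-01,
         5.67363981e+02],
       [ 1.38298172e-01,  2.86573300e-02, -9.89975946e-01,
         9.96030040e+02],
       [ 0.00000000e+00,  0.00000000e+00,  0.00000000e+00,
         1.00000000e+00]])} 0.0038392857142857144
0.1 154.70000000000002 [[ 2.46088176e-01  9.69247409e-01 -2.63528366e-04]
 [ 9.69246084e-01 -2.46088277e-01 -1.60894999e-03]
 [-1.62432185e-03  1.40519731e-04 -9.99998671e-01]]
```

View pics/top0.png

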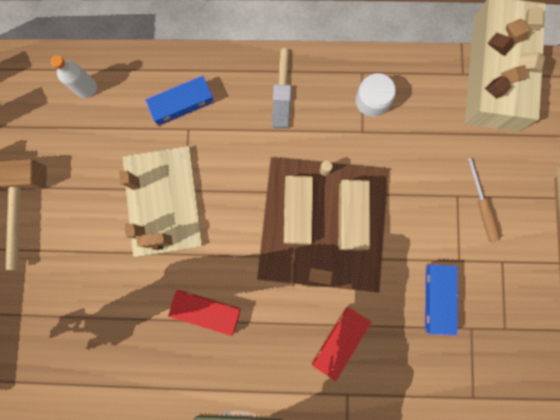

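View pics/side0.png

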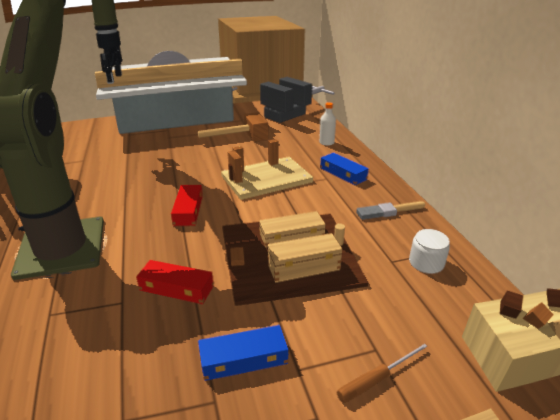

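The top view shows the dark board around (325,225). The two light cases are on it at about (298,210) and (354,215), the dowel is at (326,167) and the wedge at (320,277). The jig is at (162,200), with its fence posts at (129,178), (130,230) and (150,240). Next I'll get world coordinates from the depth.

```bash
cat > vis.py <<'E'
import numpy as np,cv2
from workcell import arm
def und(n,uv):
    c=arm.calibration(n); K=c["mtx"]; k=c["k1"]
    D=np.array([k,0,0,0,0.])
    return cv2.undistortPointsIter(np.asarray(uv,float).reshape(-1,1,2),K,D,None,None,(3,60,1e-10)).reshape(-1,2)
def cloud(n,d):
    h,w=d.shape; u,v=np.meshgrid(np.arange(w),np.arange(h))
    s=und(n,np.stack([u,v],-1).reshape(-1,2))
    P=np.c_[s,np.ones(len(s))]*d.reshape(-1,1)
    V=arm.calibration(n)["view"]
    return ((P-V[:3,3])@V[:3,:3]).reshape(h,w,3)
def onplane(n,uv,z):
    s=und(n,uv); V=arm.calibration(n)["view"]; R=V[:3,:3]
    o=-R.T@V[:3,3]; r=np.c_[s,np.ones(len(s))]@R
    t=(z-o[2])/r[:,2]; return o+r*t[:,None]
def rect(pts):
    (c,s,a)=cv2.minAreaRect(pts[:,:2].astype(np.float32))
    if s[0]<s[1]: s=s[::-1]; a+=90
    a=(a+90)%180-90
    return np.round(c,1),np.round(s,1),round(a,2)
E
python3 - <<'E'
from vis import *
for n in("top","side"):
    z=np.load(n+"0.npz");d=z["d"];p=z["p"]; C=cloud(n,d)
    np.save(n+"C.npy",C)
    Z=C[...,2]
    if n=="top":
        for nm,(u,v) in dict(caseL=(298,210),caseR=(354,215),dowel=(326,167),wedge=(320,277),base=(170,220),p1=(124,178),p2=(130,230),p3=(150,240),board=(326,240),p1b=(130,180)).items(): print(nm,C[v,u].round(1))
    img=np.clip(Z*1.5+30,0,255).astype(np.uint8)
    if n=="top":
        a=cv2.resize(p[130:300,100:400],None,fx=2.6,fy=2.6,interpolation=cv2.INTER_CUBIC)
        b=cv2.resize(cv2.applyColorMap(img[130:300,100:400],2),None,fx=2.6,fy=2.6,interpolation=0)
        cv2.imwrite("pics/topz.png",a); cv2.imwrite("pics/topd.png",b)
    else:
        cv2.imwrite("pics/sidez.png",cv2.resize(p[120:310,200:390],None,fx=3.1,fy=3.1,interpolation=cv2.INTER_CUBIC))
E
```

```text
caseL [ 563.8 -122.5   52.1]
caseR [ 552.  -243.8   76.9]
dowel [ 660.8 -183.2   62.4]
wedge [ 416.6 -175.1   26.6]
base [538.7 173.8  16.4]
p1 [620.5 260.2  94.5]
p2 [506.5 237.9  96.9]
p3 [486.1 193.   97.1]
board [ 501.1 -188.9   10.8]
p1b [618.9 251.3  81.5]
```

View pics/topz.png

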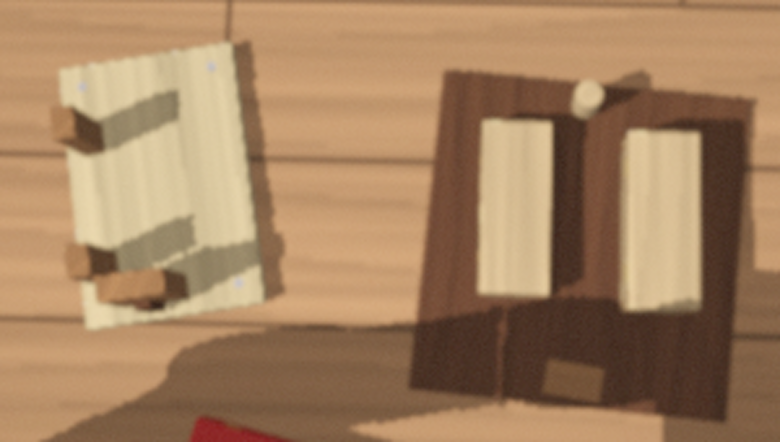

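View pics/topd.png

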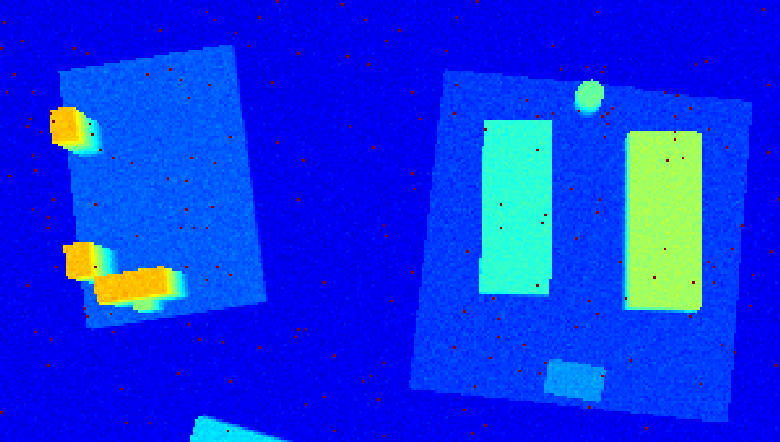

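View pics/sidez.png

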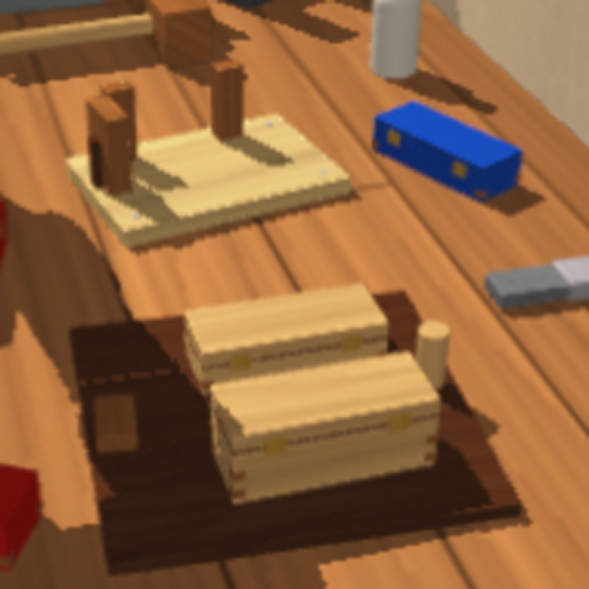

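```bash
cat > meas.py <<'E'
from vis import *
def comps(n,mask,minA=15):
    k,l,s,c=cv2.connectedComponentsWithStats(mask.astype(np.uint8),connectivity=4)
    return [l==i for i in range(1,k) if s[i,4]>=minA]
def mrect(n,m,z):
    # mask contour at pixel resolution -> plane z
    m=cv2.morphologyEx(m.astype(np.uint8),cv2.MORPH_CLOSE,np.ones((3,3)))
    cs,_=cv2.findContours(cv2.resize(m,None,fx=4,fy=4,interpolation=0),cv2.RETR_EXTERNAL,cv2.CHAIN_APPROX_NONE)
    c=max(cs,key=len).reshape(-1,2); uv=(c+0.5)/4-0.5
    return rect(onplane(n,uv,z))
E
python3 - <<'E'
from meas import *
for n in("top","side"):
    C=np.load(n+"C.npy");Z=C[...,2];X=C[...,0];Y=C[...,1]
    roi=(X>380)&(X<720)&(Y>-330)&(Y<330)
    print(n)
    for lab,lo,hi,z,A in(("fence",90,105,98,15),("deep",66,80,72,200),("shal",46,58,52,200),("dowel",58,66,62,15),("base",13,23,18,800),("wedge",22,32,27,40),("board",7,16,12,1500)):
        for m in comps(n,roi&(Z>lo)&(Z<hi),A):
            print(lab,m.sum(),np.median(Z[m]).round(1),*mrect(n,m,z))
E
```

```text
top
fence 130 96.3 [621.2 259. ] [30.8 23.8] 4.31
fence 135 96.5 [507.7 238.9] [30.3 24. ] 9.11
fence 292 97.0 [488.5 193.7] [61.8 24.4] -79.56
deep 1903 71.2 [ 556.1 -246.9] [151.7  62.1] -0.17
shal 1777 51.2 [ 566.8 -121.5] [151.   61.6] 0.83
dowel 72 61.0 [ 665.5 -184.3] [24.7 21.8] 0.62
dowel 18 62.5 [ 519.1 -217.5] [39.1  1.6] 0.34
base 5800 16.9 [584.4 197.1] [240.3 163.4] 10.27
wedge 290 26.5 [ 419.7 -175.7] [51.6 31.6] 81.39
board 10367 11.2 [ 541.5 -182.8] [291.5 281.6] -4.6
side
fence 51 96.8 [620.1 253.3] [42.6 40.5] -74.89
fence 146 97.6 [489.5 204. ] [109.1  46.5] 75.84
deep 1297 72.1 [ 554.3 -250.4] [154.7  69.2] -0.09
shal 983 51.7 [ 564.5 -126.3] [154.5  71.6] -0.04
shal 296 51.9 [ 546.8 -272.2] [161.6  62.1] -18.76
dowel 20 61.8 [625.2 254.3] [40.8 22.2] 12.17
dowel 20 62.0 [490.4 167.9] [23.6 22.7] 78.34
dowel 56 61.2 [ 663.  -185.8] [28.6 23. ] 67.8
dowel 15 60.5 [ 480.  -238.2] [38.4  4.4] -87.85
dowel 207 62.0 [ 554.6 -274.8] [153.9  23.7] -3.51
base 1823 18.0 [583.3 193.5] [247.5 176.1] 10.0
base 1622 14.1 [ 466.4 -234.2] [316.4 169.5] -41.8
wedge 211 26.8 [ 561.4 -150.1] [156.7  48.2] -12.82
wedge 207 28.4 [ 417.5 -176.9] [60.9 31.5] 79.46
wedge 230 27.0 [ 555.4 -275.6] [155.3  17.6] -0.32
board 4860 12.9 [ 540.3 -185.3] [293.9 287.8] -4.56
```

```bash
cat > mv.py <<'E'
from vis import *
G=arm.grasp_offset
def R(yaw):  # yaw deg of case x axis; tool x = case y
    a=np.radians(yaw); c,s=np.cos(a),np.sin(a)
    return np.array([[-s,c,0],[c,s,0],[0,0,-1.]])
def P(x,y,z): return np.array([x,y,z+G])
TH=10.1; cor=np.array([493.2,226.0])
ex=np.array([np.cos(np.radians(TH)),np.sin(np.radians(TH))]); ey=np.array([-ex[1],ex[0]])
def J(cx,cy,z):
    q=cor+cx*ex+cy*ey; return P(q[0],q[1],z)
def rep(s=""):
    p=arm.read_tcp_pos(); q=np.array(p[:2])-cor
    print(s,"t",round(arm.read_time(),2),"tcp",np.round(p,1),"gz",round(p[2]-G,1),"jig",(q@ex).round(2),(q@ey).round(2),"F",np.round(arm.read_ft_force(),1),"gap",round(arm.read_finger_gap(),3),flush=True)
E
python3 - <<'E'
from mv import *
print(np.linalg.det(R(0)))
arm.movep(P(555.5,-247.5,160),R(-0.2)); rep("above")
arm.servo_line(P(555.5,-247.5,50),vel=120,stop_force=15); rep("down")
arm.gripper_to(0.0,60); rep("grip")
p,d=arm.capture("top"); cv2.imwrite("pics/g1.png",p)
E
```

```text
1.0
above t 3.41 tcp [ 555.9 -246.5  314.9] gz 160.2 jig -21.08 -476.16 F [ 0.2 -0.2 -0.2] gap 0.999
down t 4.47 tcp [ 555.9 -247.5  205.4] gz 50.7 jig -21.29 -477.2 F [0.4 0.3 0.3] gap 1.001
grip t 4.83 tcp [ 555.9 -247.5  205.7] gz 51.0 jig -21.35 -477.11 F [-0.7  0.2  6.2] gap 0.698
```

View pics/g1.png

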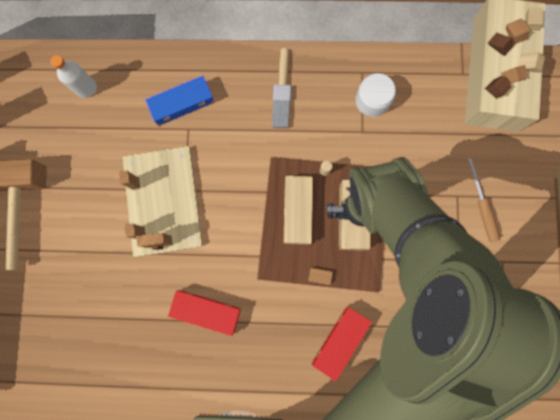

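The gripper is over the deep case at (355,205), and the jaws have stopped on a 59 mm width. The neighbouring items haven't moved. Next I'll lift it and carry it to the jig.

Run:
```python
from mv import *
arm.servo_line(P(555.5,-247.5,175),vel=150); rep("lift")
arm.movep(J(90,-45,175),R(TH)); rep("over")
arm.servo_line(J(90,-45,61),vel=100,stop_force=15); rep("low")
p,d=arm.capture("side"); cv2.imwrite("pics/s1.png",cv2.resize(p[100:300,150:400],None,fx=3,fy=3,interpolation=2))
p,d=arm.capture("top"); cv2.imwrite("pics/t1.png",p)
```

```text
lift t 5.87 tcp [ 554.9 -247.5  328.6] gz 173.9 jig -22.32 -477.0 F [-0.  -0.2 -4.4] gap 0.691
over t 7.51 tcp [590.4 195.3 329.4] gz 174.7 jig 90.32 -47.24 F [ 1.6 -0.1 -3.2] gap 0.699
low t 8.8 tcp [590.  197.7 216.4] gz 61.7 jig 90.36 -44.86 F [-0.2  0.4 -2.3] gap 0.694
```

View pics/s1.png

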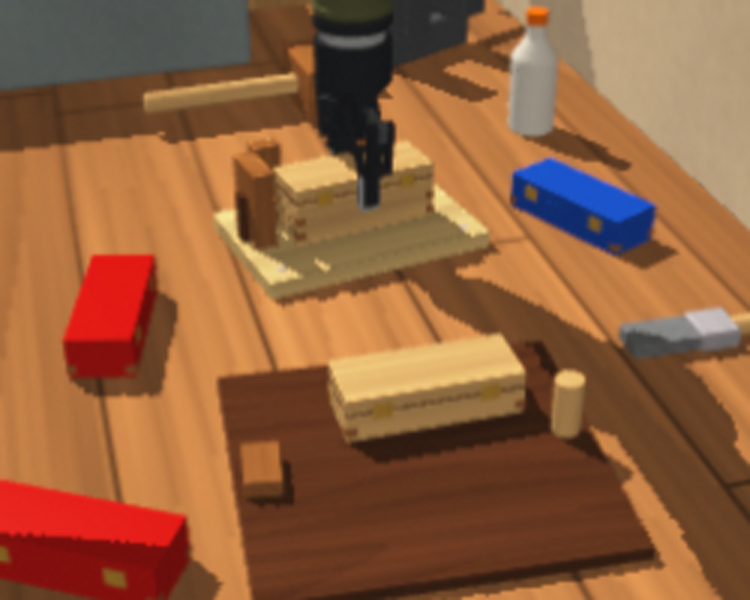

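The deep case hangs level and free in the jig, at about (355,195) in the crop. Next: side fence, then end fence, then down, each guarded by force.

Run:
```python
from mv import *
p=arm.read_tcp_pos()
print(arm.servo_line(J(90,-20,60),vel=25,stop_force=8)); rep("side")
q=np.array(arm.read_tcp_pos())[:2]-cor; y=q@ey
print(arm.servo_line(J(65,y,60),vel=25,stop_force=10)); rep("end")
q=np.array(arm.read_tcp_pos())[:2]-cor
print(arm.servo_line(J(q@ex,q@ey,50),vel=15,stop_force=8)); rep("down")
```

```text
True
side t 9.63 tcp [586.3 214.5 214.2] gz 59.5 jig 89.62 -27.67 F [-0.1  0.6 -3.3] gap 0.695
True
end t 10.29 tcp [572.5 211.5 214.4] gz 59.7 jig 75.58 -28.19 F [ 1.9  1.6 -2.6] gap 0.692
True
down t 10.6 tcp [572.8 211.3 211.8] gz 57.1 jig 75.77 -28.42 F [-1.5 -0.9  4.5] gap 0.696
```

Run:
```python
from mv import *
q=np.array(arm.read_tcp_pos())[:2]-cor;x,y=q@ex,q@ey; z=57.2
arm.servo_line(J(x-2,y+2.5,z),vel=20); arm.hold(.3); rep("push")
f=np.array(arm.read_ft_force())[:2]; print("jigF",f@ex,f@ey, "M",np.round(arm.read_wrist_torque(),2))
```

```text
push t 11.22 tcp [572.1 212.3 212. ] gz 57.3 jig 75.27 -27.34 F [ 6.6 -1.8 -1.3] gap 0.699
jigF 6.217873396472368 -2.972468125089598 M [-0.38 -0.99  0.37]
```

Run:
```python
from mv import *
arm.servo_line(J(72.3,-23.5,57.2),vel=20); arm.hold(.3); rep("push")
f=np.array(arm.read_ft_force())[:2]; print("jigF",f@ex,f@ey, "M",np.round(arm.read_wrist_torque(),2))
arm.servo_line(J(75.2,-27.3,57.2),vel=20); arm.hold(.2); rep("relax")
f=np.array(arm.read_ft_force())[:2]; print("jigF",f@ex,f@ey)
arm.gripper_to(1.0); rep("open")
arm.servo_line(J(75.2,-27.3,150),vel=150); rep("up")
arm.movep(P(566,-121.5,150),R(0.6)); rep("over2")
for n in("top","side"):
  p,d=arm.capture(n); cv2.imwrite(f"pics/{n}2.png",cv2.resize(p[100:300,80:330],None,fx=3,fy=3,interpolation=2)); np.savez(n+"2.npz",p=p,d=d)
```

```text
push t 11.82 tcp [571.6 212.9 212.1] gz 57.4 jig 74.93 -26.62 F [ 9.7 -5.1 -1.4] gap 0.693
jigF 8.695507423433705 -6.719953002233947 M [-0.86 -1.51  0.62]
relax t 12.41 tcp [572.5 212.2 211.9] gz 57.2 jig 75.61 -27.5 F [ 5.1 -0.7 -2.2] gap 0.691
jigF 4.898039480587997 -1.609557066352214
open t 12.79 tcp [571.4 212.6 211.8] gz 57.1 jig 74.63 -26.93 F [-0.5 -1.2  0.4] gap 0.998
up t 13.56 tcp [571.7 211.9 304. ] gz 149.3 jig 74.83 -27.61 F [-0.1  0.5 -0.1] gap 0.999
over2 t 14.82 tcp [ 566.5 -119.4  304.8] gz 150.1 jig 11.6 -352.92 F [ 0.7  0.5 -0.1] gap 0.998
```

View pics/top2.png

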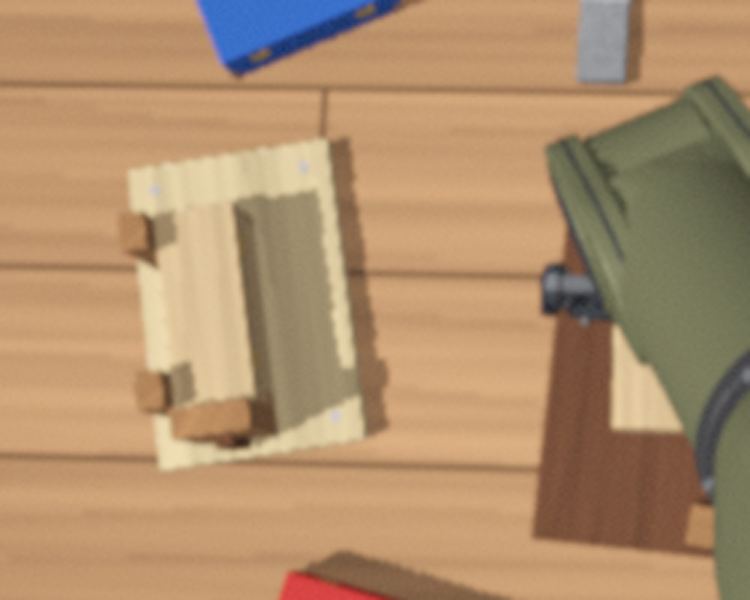

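Run:
```python
from meas import *
n="top"
d=np.load("top2.npz")["d"];C=cloud(n,d);X,Y,Z=C[...,0],C[...,1],C[...,2]
roi=(X>450)&(X<720)&(Y>120)&(Y<330)
for lab,lo,hi,z,A in(("fence",90,105,98,15),("deep",68,86,78,200),("base",13,23,18,800)):
  for m in comps(n,roi&(Z>lo)&(Z<hi),A): print(lab,m.sum(),np.median(Z[m]).round(1),*mrect(n,m,z))
```

```text
fence 129 96.1 [621.2 259. ] [30.8 23.8] 4.31
fence 135 96.5 [507.7 238.5] [30.4 24.3] 10.45
fence 291 97.0 [488.5 193.7] [61.7 24.4] -79.67
deep 1886 76.8 [559.9 217.8] [171.3  86.4] 10.56
base 3402 16.9 [584.5 197. ] [240.3 163.6] 10.27
```

Run:
```python
from mv import *
def push(tx,ty,z,extra,lab):
    r=arm.servo_line(J(tx,ty,z),vel=40,stop_force=6)
    q=np.array(arm.read_tcp_pos())[:2]-cor; x,y=q@ex,q@ey
    rep(lab+str(r))
    d=np.array([tx-x,ty-y]); d/=np.linalg.norm(d)
    arm.servo_line(J(x+d[0]*extra,y+d[1]*extra,z),vel=15); arm.hold(.3); rep("held")
    f=np.array(arm.read_ft_force())[:2]; print("jigF",f@ex,f@ey)
    return x,y
arm.movep(J(75,-95,150),R(TH)); arm.gripper_to(0.0)
arm.servo_line(J(75,-95,48),vel=150,stop_force=15); rep()
x,y=push(75,-60,48,3,"side")
arm.servo_line(J(75,-95,48),vel=120)
arm.servo_line(J(200,-95,48),vel=200)
arm.servo_line(J(200,-28,48),vel=150); rep()
x,y=push(145,-28,48,3,"end")
arm.servo_line(J(195,-28,48),vel=120)
arm.servo_line(J(195,-28,150),vel=200); rep()
```

```text
t 17.56 tcp [584.1 145.9 203.4] gz 48.7 jig 75.43 -94.77 F [-0.1  1.2  0.1] gap 0.004
sideTrue t 17.94 tcp [583.2 151.  203.4] gz 48.7 jig 75.48 -89.61 F [-0.2 -1.   2.8] gap 0.001
held t 18.62 tcp [583.2 151.5 203.1] gz 48.4 jig 75.53 -89.1 F [ 1.5 -6.8  6.2] gap 0.0
jigF 0.3373844621271974 -6.917002067800053
 t 20.25 tcp [695.  232.8 202.6] gz 47.9 jig 199.86 -28.72 F [ 0.3 -1.1  0. ] gap 0.002
endTrue t 21.15 tcp [659.7 227.2 202.9] gz 48.2 jig 164.15 -28.03 F [ 2.5  0.7 -0.1] gap -0.0
held t 21.8 tcp [659.  226.8 203.3] gz 48.6 jig 163.4 -28.31 F [ 6.7  2.2 -2.2] gap 0.001
jigF 7.018923924541049 0.9972352806620896
 t 22.89 tcp [689.4 232.3 303.8] gz 149.1 jig 194.23 -28.21 F [-0.6 -0.   0.4] gap -0.004
```

Run:
```python
from mv import *
arm.gripper_to(1.0)
arm.movep(P(566,-122.5,120),R(0.6)); rep()
arm.servo_line(P(566,-122.5,36.5),vel=120,stop_force=15); rep("down")
arm.gripper_to(0.0,60); rep("grip")
arm.servo_line(P(566,-122.5,200),vel=150); rep("lift")
arm.movep(J(87,-40,200),R(TH)); rep("over")
arm.servo_line(J(87,-40,108),vel=80,stop_force=15); rep("low")
p,d=arm.capture("side"); cv2.imwrite("pics/s3.png",cv2.resize(p[100:300,150:400],None,fx=3,fy=3,interpolation=2))
p,d=arm.capture("top"); cv2.imwrite("pics/t3.png",p)
```

```text
t 25.08 tcp [ 567.1 -120.7  275.1] gz 120.4 jig 11.91 -354.3 F [-0.4 -0.3 -0.4] gap 0.999
down t 25.93 tcp [ 566.4 -122.3  191.7] gz 37.0 jig 10.99 -355.72 F [-0.2 -1.   0.8] gap 0.998
grip t 26.29 tcp [ 566.4 -122.4  192.3] gz 37.6 jig 10.98 -355.83 F [-1.   0.3  5.7] gap 0.693
lift t 27.53 tcp [ 565.5 -122.6  353.7] gz 199.0 jig 10.09 -355.9 F [-0.5  0.1 -2.7] gap 0.693
over t 28.77 tcp [586.6 199.5 354.2] gz 199.5 jig 87.25 -42.5 F [ 0.4 -0.4 -2.2] gap 0.692
low t 30.07 tcp [586.1 202.1 263.3] gz 108.6 jig 87.26 -39.87 F [-0.7 -0.3 -3. ] gap 0.69
```

View pics/s3.png

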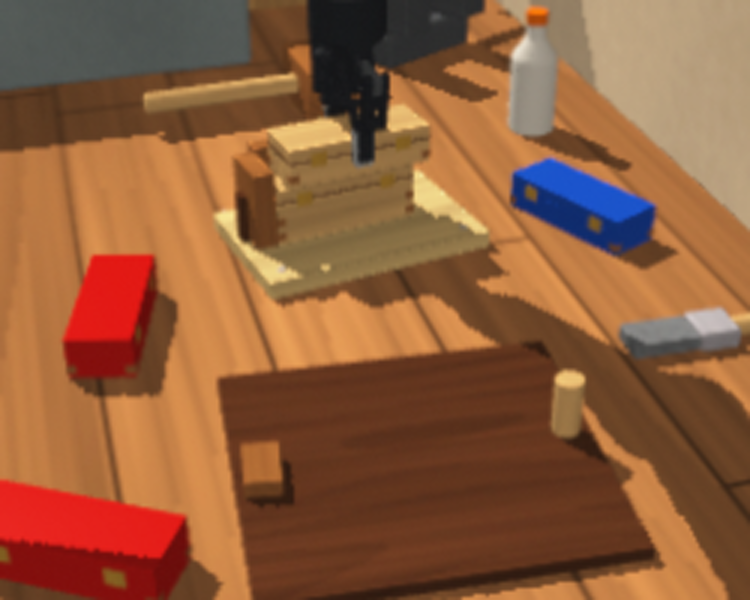

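The shallow case hangs level about 5 mm above the deep case, at (350,140) in the crop. The deep case is seated, and the dowel and wedge are where they started.

Run:
```python
from mv import *
def jf(): 
    f=np.array(arm.read_ft_force())[:2]; print("  jigF",(f@ex).round(1),(f@ey).round(1),"M",np.round(arm.read_wrist_torque(),2))
print(arm.servo_line(J(87,-18,106),vel=25,stop_force=8)); rep("side")
q=np.array(arm.read_tcp_pos())[:2]-cor; y=q@ey
print(arm.servo_line(J(63,y-.5,106),vel=25,stop_force=8)); rep("end")
q=np.array(arm.read_tcp_pos())[:2]-cor
print(arm.servo_line(J(q@ex+.3,q@ey-.3,97),vel=12,stop_force=6)); rep("down");jf()
z=arm.read_tcp_pos()[2]-G
q=np.array(arm.read_tcp_pos())[:2]-cor;x,y=q@ex,q@ey
arm.servo_line(J(x-3,y+4,z),vel=15); arm.hold(.3); rep("push1"); jf()
```

```text
True
side t 30.77 tcp [583.5 213.9 260.6] gz 105.9 jig 86.75 -27.7 F [-0.5 -0.2 -3.1] gap 0.694
True
end t 31.36 tcp [572.3 211.1 260.7] gz 106.0 jig 75.3 -28.52 F [ 2.6  1.6 -1.1] gap 0.687
True
down t 31.68 tcp [572.6 210.9 258.4] gz 103.7 jig 75.56 -28.81 F [-0.3 -0.5  3.8] gap 0.692
  jigF -0.4 -0.5 M [0.12 0.06 0.08]
push1 t 32.48 tcp [571.5 212.2 258.7] gz 104.0 jig 74.68 -27.28 F [ 6.8 -4.2  2. ] gap 0.694
  jigF 5.9 -5.3 M [-0.91 -1.38  0.65]
```

Run:
```python
from mv import *
def jf(): 
    f=np.array(arm.read_ft_force()); print("  jigF",(f[:2]@ex).round(1),(f[:2]@ey).round(1),f[2].round(1),"M",np.round(arm.read_wrist_torque(),2))
arm.gripper_to(0.0,90); rep("grip"); jf()
for s in(1,2):
    arm.servo_line(J(72.5-2.2*s,-24.8+2.7*s,102.5),vel=15); arm.hold(.4); rep("push"); jf()
for n in("top","side"):
  p,d=arm.capture(n); cv2.imwrite(f"pics/{n}4.png",cv2.resize(p[100:300,80:330],None,fx=3,fy=3,interpolation=2)); np.savez(n+"4.npz",p=p,d=d)
```

```text
grip t 32.7 tcp [571.5 212.3 258.8] gz 104.1 jig 74.66 -27.24 F [ 7.4 -3.4  2.6] gap 0.685
  jigF 6.7 -4.6 2.6 M [-0.93 -1.27  0.59]
push t 33.5 tcp [570.7 212.8 258.8] gz 104.1 jig 74.01 -26.59 F [11.5 -8.6  9.3] gap 0.685
  jigF 9.8 -10.5 9.3 M [-1.68 -1.67  1.02]
push t 34.28 tcp [569.9 213.6 259.1] gz 104.4 jig 73.38 -25.66 F [ 15.9 -11.8   9.3] gap 0.691
  jigF 13.6 -14.4 9.3 M [-2.37 -2.62  1.35]
```

View pics/side4.png

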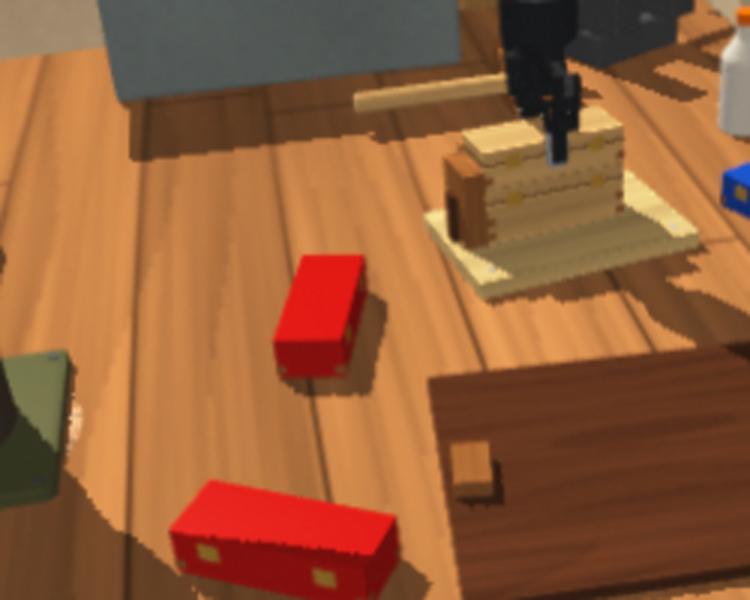

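View pics/top4.png

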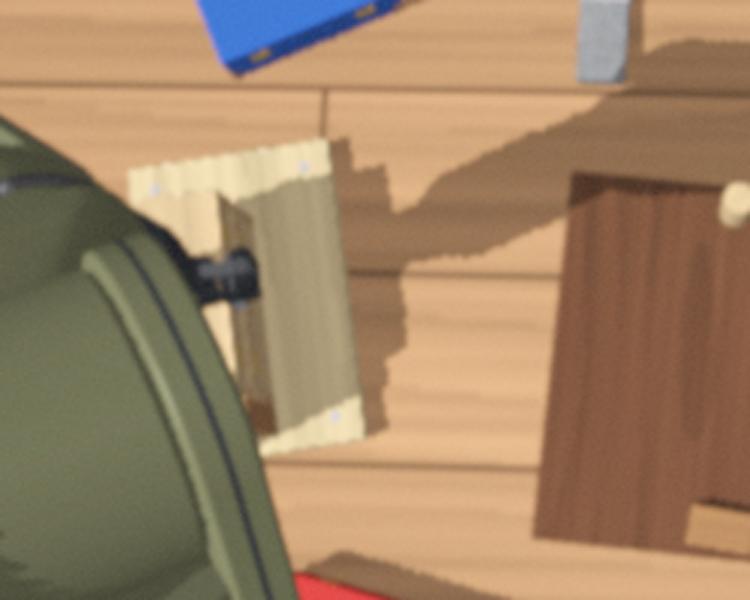

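The side view shows the stack tight in the corner at about (545,180), with the far ends and front faces in line. Next I'll zoom in and check the tool tilt and the case tilt.

Run:
```python
from mv import *
import meas
Rm=np.array(arm.read_tcp_rot()); E=R(TH).T@Rm
print("tool rot err deg",np.degrees(cv2.Rodrigues(E)[0].ravel()).round(2)); rep()
z=np.load("side4.npz");p=z["p"];d=z["d"]
cv2.imwrite("pics/zs.png",cv2.resize(p[125:205,215:320],None,fx=7,fy=7,interpolation=cv2.INTER_CUBIC))
C=cloud("side",d);q=C[...,:2]-cor; x=q@ex;y=q@ey;Z=C[...,2]
for nm,m in (("top -", (Z>112)&(Z<124)&(x>8)&(x<50)&(y>-56)&(y<-5)),("top +",(Z>112)&(Z<124)&(x>100)&(x<142)&(y>-56)&(y<-5)),
  ("front deep",(Z>25)&(Z<70)&(abs(y+60)<12)&(x>5)&(x<145)),("front shal",(Z>84)&(Z<112)&(abs(y+60)<12)&(x>5)&(x<50)),("front shal far",(Z>84)&(Z<112)&(abs(y+60)<12)&(x>100)&(x<145))):
  print(nm,m.sum(),"z",np.median(Z[m]).round(2),"y",np.median(y[m]).round(2))
```

```text
tool rot err deg [-0.82 -0.9   0.07]
 t 34.38 tcp [569.9 213.6 259.1] gz 104.4 jig 73.38 -25.65 F [ 15.9 -11.3   9.1] gap 0.684
top - 114 z 119.16 y -35.33
top + 68 z 119.55 y -38.85
front deep 563 z 47.13 y -57.51
front shal 127 z 97.83 y -57.7
front shal far 113 z 97.76 y -58.17
```

View pics/zs.png

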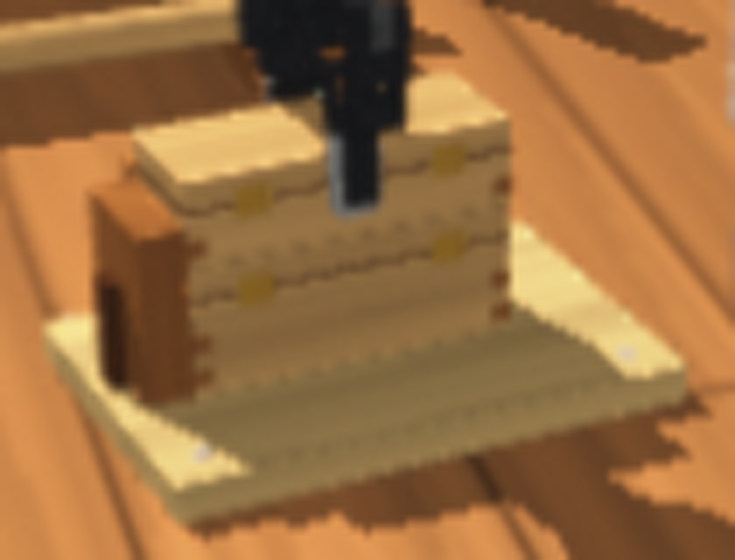

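Under load the tool leans about 0.9° about each axis, so one edge of the case may be slightly lifted. I'll command a counter-tilt so the case sits flat while it is pressed.

```bash
cat > lev.py <<'E'
from mv import *
def jf(): 
    f=np.array(arm.read_ft_force()); print("  jigF",(f[:2]@ex).round(1),(f[:2]@ey).round(1),f[2].round(1),"M",np.round(arm.read_wrist_torque(),2))
    E=R(TH).T@np.array(arm.read_tcp_rot()); v=cv2.Rodrigues(E)[0].ravel(); print("  err deg",np.degrees(v).round(2)); return v
def tops(n):
    p,d=arm.capture("side"); np.savez(f"side{n}.npz",p=p,d=d); cv2.imwrite(f"pics/zs{n}.png",cv2.resize(p[125:205,215:320],None,fx=7,fy=7,interpolation=cv2.INTER_CUBIC))
    C=cloud("side",d);q=C[...,:2]-cor; x=q@ex;y=q@ey;Z=C[...,2]
    m=(Z>112)&(Z<124)&(x>8)&(x<142)&((x<50)|(x>100))&(y>-54)&(y<-6)
    A=np.c_[x[m],y[m],np.ones(m.sum())]; w,*_=np.linalg.lstsq(A,Z[m],rcond=None)
    r=abs(Z[m]-A@w)<3; w,*_=np.linalg.lstsq(A[r],Z[m][r],rcond=None)
    print("plane deg",np.degrees(w[:2]).round(2),"z at centre",(w@[75,-30,1]).round(2))
E
python3 - <<'E'
from lev import *
v=jf(); tops(5)
c=np.zeros(3); tx,ty=68.1,-19.4
for i in range(2):
    c-=v*np.array([.8,.8,.5])
    s=154.7*np.abs(c)  # back the flange off so the tips keep their push
    o=R(TH)@cv2.Rodrigues(c)[0]
    arm.servo_line(J(68.1+2.0*(i+1)/2,-19.4-2.0*(i+1)/2,101.5),o,vel=8); arm.hold(.4); rep(); v=jf()
print(c.tolist())
tops(6)
E
```

```text
jigF 13.7 -13.9 9.1 M [-2.39 -2.65  1.37]
  err deg [-0.82 -0.9   0.07]
plane deg [ 0.28 -0.84] z at centre 119.32
 t 35.2 tcp [572.1 211.6 258.5] gz 103.8 jig 75.17 -28.06 F [ 17.6 -13.8  11.9] gap 0.691
  jigF 14.9 -16.7 11.9 M [-3.1  -3.37  1.51]
  err deg [-0.18 -0.03  0.11]
 t 35.92 tcp [572.7 211.4 258.4] gz 103.7 jig 75.69 -28.36 F [ 16.  -12.6  10.9] gap 0.689
  jigF 13.5 -15.2 10.9 M [-3.04 -3.28  1.25]
  err deg [0.02 0.06 0.07]
[0.01402396219340218, 0.01295691116430744, -0.0016055377316271514]
plane deg [-0.13 -0.12] z at centre 118.55
```

Run:
```python
from lev import *
arm.hold(1.0); rep(); jf(); tops(7)
p,d=arm.capture("side"); cv2.imwrite("pics/full7.png",p)
C=cloud("side",d);q=C[...,:2]-cor; x=q@ex;y=q@ey;Z=C[...,2]
for nm,a,b in(("deep",25,70),("shal",84,112)):
  for u,w in((5,50),(100,145)):
    m=(Z>a)&(Z<b)&(abs(y+60)<12)&(x>u)&(x<w); print(nm,u,np.median(y[m]).round(2))
```

```text
t 36.98 tcp [572.7 211.4 258.4] gz 103.7 jig 75.71 -28.35 F [ 14.8 -13.2  11.7] gap 0.686
  jigF 12.2 -15.6 11.7 M [-3.07 -3.31  1.24]
  err deg [0.02 0.05 0.07]
plane deg [0.12 0.6 ] z at centre 118.56
deep 5 -57.69
deep 100 -57.69
shal 5 -57.35
shal 100 -58.32
```

View pics/zs7.png

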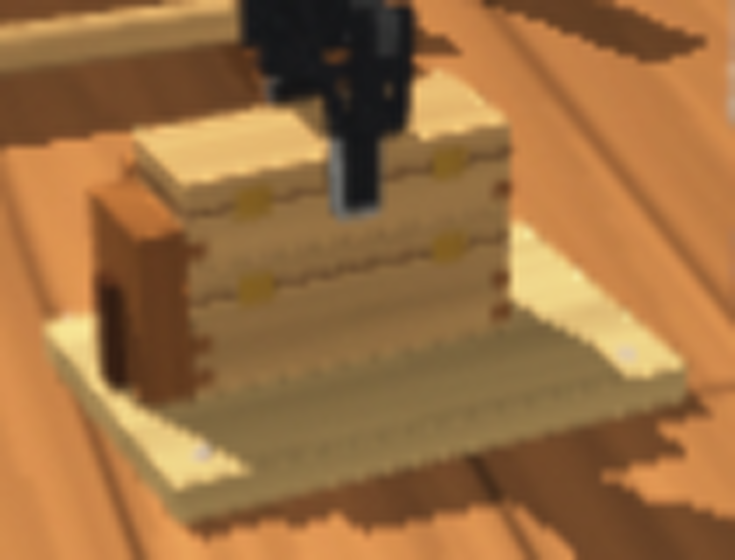

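View pics/full7.png

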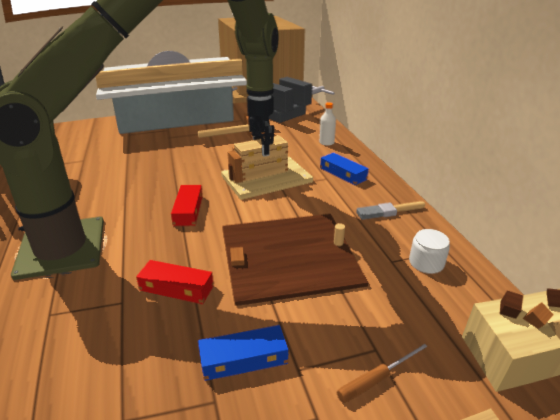

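Mz of +1.2 N·m, together with the front-face depths, means the shallow case is yawed slightly clockwise. It is touching only the near post and the outer edge of the end fence. I'll yaw it counter-clockwise until Mz goes to zero.

```bash
cat >> lev.py <<'E'
def front():
    out={}
    for k in range(4):
        p,d=arm.capture("side")
        C=cloud("side",d);q=C[...,:2]-cor; x=q@ex;y=q@ey;Z=C[...,2]
        for nm,a,b in(("deep",25,70),("shal",84,112)):
            m=(Z>a)&(Z<b)&(abs(y+59)<6)&(x>6)&(x<144)
            if nm=="shal": m&=(x<55)|(x>95)
            out.setdefault(nm,[]).append(np.c_[x[m],y[m]])
    for k,v in out.items():
        v=np.vstack(v); w=np.polyfit(v[:,0]-75,v[:,1],1)
        r=abs(v[:,1]-np.polyval(w,v[:,0]-75))<3; w=np.polyfit(v[r,0]-75,v[r,1],1)
        print("  ",k,"yaw",np.degrees(w[0]).round(2),"y",w[1].round(2))
E
python3 - <<'E'
from lev import *
front()
c=np.array([0.01402,0.01296,-0.0016])
for i in range(4):
    c[2]-=np.radians(.3)
    arm.servo_line(J(70.1,-21.4,101.5),R(TH)@cv2.Rodrigues(c)[0],vel=8); arm.hold(.4); jf()
rep(); front(); print(c.tolist())
E
```

```text
deep yaw -0.11 y -57.67
   shal yaw -0.4 y -57.99
  jigF 12.9 -14.0 11.3 M [-3.02 -3.26  0.66]
  err deg [ 0.03  0.08 -0.11]
  jigF 11.5 -13.8 11.3 M [-2.92 -3.19  0.42]
  err deg [ 0.05  0.11 -0.36]
  jigF 12.7 -13.3 10.6 M [-2.93 -3.21 -0.36]
  err deg [ 0.07  0.14 -0.5 ]
  jigF 10.7 -12.3 10.6 M [-2.93 -3.15 -1.19]
  err deg [ 0.1   0.17 -0.62]
 t 39.88 tcp [572.8 211.4 258.5] gz 103.8 jig 75.79 -28.29 F [ 12.7 -10.2  10.6] gap 0.688
   deep yaw 0.01 y -57.66
   shal yaw -0.23 y -57.45
[0.01402, 0.01296, -0.022543951023931953]
```

Run:
```python
from lev import *
c=np.array([0.0133,0.0122,-0.0152])
arm.servo_line(J(69.3,-20.9,101.8),R(TH)@cv2.Rodrigues(c)[0],vel=8); arm.hold(.6); rep(); jf(); front(); tops(9)
arm.hold(.5); jf()
```

```text
t 40.95 tcp [572.4 211.6 258.5] gz 103.8 jig 75.43 -28.03 F [ 16.1 -10.8   7.3] gap 0.686
  jigF 14.0 -13.5 7.3 M [-2.69 -3.47  0.12]
  err deg [-0.04  0.09 -0.43]
   deep yaw -0.05 y -57.67
   shal yaw -0.01 y -57.48
plane deg [ 0.03 -0.41] z at centre 118.74
  jigF 14.8 -14.1 8.2 M [-2.71 -3.49  0.14]
  err deg [-0.03  0.08 -0.43]
```

View pics/zs9.png

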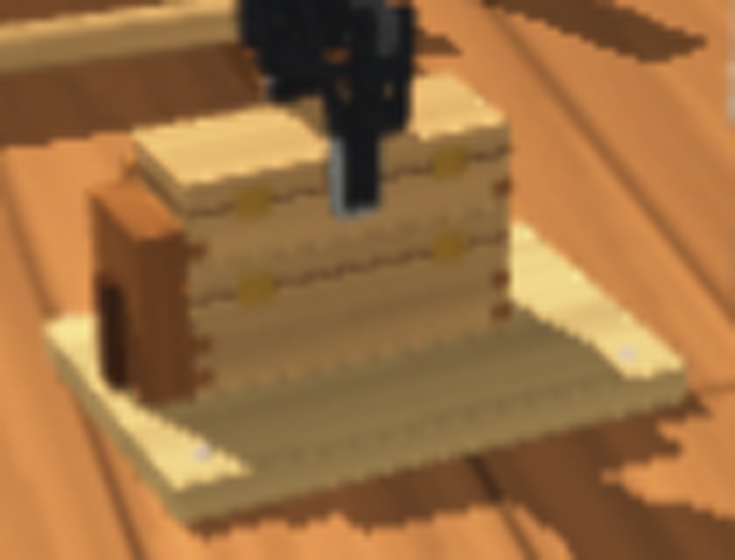

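The stack is square in the corner, with the front faces of the two cases in line and their far ends meeting at (505,120–315). The push is steady at about 14 N on each fence, Mz is near zero and the case is level. I'm handing in the job now.

```bash
python3 -c "
from workcell import arm
arm.finish_job()"
```

```text
the job is handed in; nothing more can be done
```

The chest is squared up in the jig and I handed the job in at about 42 s, with the gripper still holding the shallow case and pushing it against both fences.

**What I did:** I set the deep case in the corner, released it, then nudged it once against each fence with closed fingers. I then stacked the shallow case on top and pressed it into the corner. The first press had the shallow case tilted about 0.9° and yawed about 0.4°. I corrected both by countering the tool angle until the yaw moment was near zero.

**Last checks before hand-in:**

| Check | Reading |
|---|---|
| Push on end fence | about 14.8 N |
| Push on side fence | about 14.1 N |
| Press downward | about 8 N |
| Yaw moment | 0.14 N·m |
| Yaw of the two front faces (depth) | −0.05° deep, −0.01° shallow |
| Offset between the front faces | 0.2 mm |

- **Dowel and wedge:** neither was touched, and both looked unmoved in the last full picture (37 s).
- **Checks that disagreed slightly:** depth put the top of the shallow case at 118.7 mm against a nominal 118 mm. The top-plane fit showed 0.0° along the case but −0.4° across it; that across-tilt figure moved by up to 0.7° between pictures with the tool unmoved, so I treated it as noise.

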